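Find the scrap bin that still has room

TASK

Three of the four identical scrap bins on the repair bench are full, so their covers cannot swing. Press gently with a fingertip on the orange disc of one cover after another until you find the one that gives, then push that cover wide open and leave it open. Do not lean hard on a cover that resists, do not lift, shift or tip the bins, and leave everything else on the bench alone.

Things in the scene. Friction and masses are not known exactly. Their poses are not given: they have to be found in the camera images.
- bin_a: One of four identical loose scrap bins with swing covers: grey box, 124 (its x) x 100 (its y) x 110 mm high, 4 mm walls, about 1.4 kg with contents. Origin: centre of its underside; x points from its front (towards the robot) to its back, z up. The white cover, 104 x 86 x 4 mm, fills the mouth, top flush with the rim. Which bin has room cannot be seen.
- mark_a (a point): Orange disc, 28 mm across, on the long front part of the cover of bin_a, 50 mm in front of the axle: the place to press, straight down. The point is on the cover's top face and moves with it.
- axle_a (a point): Middle of the level axle, along the bin's y, of the cover of bin_a: 14 mm behind the bin's middle, 2 mm below the top of the shut cover, fixed in the bin. The cover's front part (68 mm) swings down into the bin as its rear part (36 mm) rises.
- cover_a (a joint): Angle of the cover of bin_a, rad: 0 shut and level, growing as the front goes down. Starts at 0 to 0.015. A free cover moves under about 3 N at the disc and, without a spring, stays where left. In a full bin it lands on the scrap after about 2 mm, which gives only 1 mm per 6 N; with room, on loose scrap at about 0.75, wide open.
- bin_b: One of four identical loose scrap bins with swing covers: grey box, 124 (its x) x 100 (its y) x 110 mm high, 4 mm walls, about 1.4 kg with contents. Origin: centre of its underside; x points from its front (towards the robot) to its back, z up. The white cover, 104 x 86 x 4 mm, fills the mouth, top flush with the rim. Which bin has room cannot be seen.
- mark_b (a point): Orange disc, 28 mm across, on the long front part of the cover of bin_b, 50 mm in front of the axle: the place to press, straight down. The point is on the cover's top face and moves with it.
- axle_b (a point): Middle of the level axle, along the bin's y, of the cover of bin_b: 14 mm behind the bin's middle, 2 mm below the top of the shut cover, fixed in the bin. The cover's front part (68 mm) swings down into the bin as its rear part (36 mm) rises.
- cover_b (a joint): Angle of the cover of bin_b, rad: 0 shut and level, growing as the front goes down. Starts at 0 to 0.015. A free cover moves under about 3 N at the disc and, without a spring, stays where left. In a full bin it lands on the scrap after about 2 mm, which gives only 1 mm per 6 N; with room, on loose scrap at about 0.75, wide open.
- bin_c: One of four identical loose scrap bins with swing covers: grey box, 124 (its x) x 100 (its y) x 110 mm high, 4 mm walls, about 1.4 kg with contents. Origin: centre of its underside; x points from its front (towards the robot) to its back, z up. The white cover, 104 x 86 x 4 mm, fills the mouth, top flush with the rim. Which bin has room cannot be seen.
- mark_c (a point): Orange disc, 28 mm across, on the long front part of the cover of bin_c, 50 mm in front of the axle: the place to press, straight down. The point is on the cover's top face and moves with it.
- axle_c (a point): Middle of the level axle, along the bin's y, of the cover of bin_c: 14 mm behind the bin's middle, 2 mm below the top of the shut cover, fixed in the bin. The cover's front part (68 mm) swings down into the bin as its rear part (36 mm) rises.
- cover_c (a joint): Angle of the cover of bin_c, rad: 0 shut and level, growing as the front goes down. Starts at 0 to 0.015. A free cover moves under about 3 N at the disc and, without a spring, stays where left. In a full bin it lands on the scrap after about 2 mm, which gives only 1 mm per 6 N; with room, on loose scrap at about 0.75, wide open.
- bin_d: One of four identical loose scrap bins with swing covers: grey box, 124 (its x) x 100 (its y) x 110 mm high, 4 mm walls, about 1.4 kg with contents. Origin: centre of its underside; x points from its front (towards the robot) to its back, z up. The white cover, 104 x 86 x 4 mm, fills the mouth, top flush with the rim. Which bin has room cannot be seen.
- mark_d (a point): Orange disc, 28 mm across, on the long front part of the cover of bin_d, 50 mm in front of the axle: the place to press, straight down. The point is on the cover's top face and moves with it.
- axle_d (a point): Middle of the level axle, along the bin's y, of the cover of bin_d: 14 mm behind the bin's middle, 2 mm below the top of the shut cover, fixed in the bin. The cover's front part (68 mm) swings down into the bin as its rear part (36 mm) rises.
- cover_d (a joint): Angle of the cover of bin_d, rad: 0 shut and level, growing as the front goes down. Starts at 0 to 0.015. A free cover moves under about 3 N at the disc and, without a spring, stays where left. In a full bin it lands on the scrap after about 2 mm, which gives only 1 mm per 6 N; with room, on loose scrap at about 0.75, wide open.
- phone: Black phone, 72 x 150 x 8 mm, lying between the robot and the bins; origin: centre of its underside. Leave alone.
- tape_measure: Yellow and black tape measure, 42 x 70 x 62 mm high, between the robot and the bins; origin: centre of its underside. Leave alone.
- tape_roll: Roll of red tape lying flat, 100 mm across, 18 mm high, between the robot and the bins; origin: centre of its underside. Leave alone.
- glue: Slim blue glue bottle, 22 mm across, 85 mm high, standing in the gap between bin_b and bin_c; origin: centre of its underside. Leave alone.
- screwdriver: Screwdriver with yellow handle, lying behind the bins; origin: underside of the tool. Leave alone.
- parts_tray: Green parts tray, 70 x 100 x 22 mm, behind the bins; origin: centre of its underside. Leave alone.

How it is judged (in metres and radians):
On the way:
1. the cover that gives is pushed down by the fingers, far beyond the play of a blocked one (((value of joint cover_a above 0.2 rad and contact force between the fingers and bin_a above 0.3 N) or (value of joint cover_b above 0.2 rad and contact force between the fingers and bin_b above 0.3 N) or (value of joint cover_c above 0.2 rad and contact force between the fingers and bin_c above 0.3 N) or (value of joint cover_d above 0.2 rad and contact force between the fingers and bin_d above 0.3 N))).
At the end, for the whole second after the job is handed in: One cover stands open by more than 0.6 rad (it lands on the scrap at about 0.75), the other three are within 0.12 rad of shut, and all four bins stand at rest, upright within 0.1 rad and within 30 mm of where they were (((value of joint cover_a above 0.6 rad and value of joint each of cover_b, cover_c, cover_d below 0.12 rad) or (value of joint cover_b above 0.6 rad and value of joint each of cover_a, cover_c, cover_d below 0.12 rad) or (value of joint cover_c above 0.6 rad and value of joint each of cover_a, cover_b, cover_d below 0.12 rad) or (value of joint cover_d above 0.6 rad and value of joint each of cover_a, cover_b, cover_c below 0.12 rad)) and distance of each of bin_a, bin_b, bin_c, bin_d from where it was at the start of the episode below 0.03 m and angle between each of bin_a, bin_b, bin_c, bin_d's own z axis and vertical below 0.1 rad and linear speed of each of bin_a, bin_b, bin_c, bin_d below 0.02 m/s); the robot touches nothing.
It fails at once if a bin or its cover is pressed by the fingers with more than 40 N (contact force between the fingers and bin_a above 40 N or contact force between the fingers and bin_b above 40 N or contact force between the fingers and bin_c above 40 N or contact force between the fingers and bin_d above 40 N).
It fails at once if a bin is lifted by more than 12 mm, shifted by more than 30 mm or tipped by more than 0.2 rad (height (world z) of any of bin_a, bin_b, bin_c, bin_d above 0.012 m or distance of any of bin_a, bin_b, bin_c, bin_d from where it was at the start of the episode above 0.03 m or angle between any of bin_a, bin_b, bin_c, bin_d's own z axis and vertical above 0.2 rad).
It fails at once if another thing on the bench is moved by more than 25 mm (distance of any of phone, tape_measure, tape_roll, glue, screwdriver, parts_tray from where it was at the start of the episode above 0.025 m).
It also fails if it takes over 48 s, if anything falls off the work surface, if the arm or the gripper's body presses on something with over 40 N, if the wrist force passes 120 N, or if a joint passes its speed limit or range.

ROBOT

A 7-joint arm with a two-finger parallel gripper is mounted at the origin on the work surface. World frame = base frame: x ahead of the robot, y to its left, z up, the work surface at z = 0. Lengths are in mm, angles in rad, forces in N, time in s.
With the tool pointing down it reaches from about 400 to 900 mm from the base axis. Payload 5.6 kg.
Tool frame: the origin (TCP) lies midway between the tips of the shut fingers; the grasp point (between the pads) lies 19 mm behind it; z points along the fingers, y is the line along which they close (so a half turn about z gives the same grasp; the last joint's range is limited). The gripper opens to 92 mm and grips with 3 to 60 N. Pads are 20 mm wide; open, the fingers measure 128 mm over their backs; the gripper's body (75 mm by 189 mm) begins 69 mm behind the grasp point.
Start: joints at [-1.314, 0.468, -0.012, 1.603, 0.006, 1.071, -0.056], TCP at [192.007, 621.002, 186.692] pointing down, gripper open.
Joint ranges: [-2.53, 2.53], [-0.31, 2.02], [-1.57, 1.55], [0.28, 2.44], [-1.29, 4.43], [0.15, 1.84], [-2.92, 2.92]. Speed limits (rad/s): [2.57, 2.57, 3.14, 3.14, 3.14, 3.14, 3.14].

INTERFACE

Orientations are given as a rotation vector (axis times angle).
In Python, from cell import robot, grip, kin, viewer gives the robot as it stands. Calls block until the motion is done:
- robot.movep(position, orientation): joint-space move of the TCP to a pose.
- robot.servo_line(position, feed=150, rotation=None): straight line of the TCP; rotation=None keeps the orientation; feed is the mean speed in mm/s.
- robot.goto_joints(angles): joint-space move.
- grip(opening, newtons=None): opening from 0.0 (shut) to 1.0 (fully open); newtons is the grip in N (None keeps the last); returns when the fingers have stopped.
- robot.hold(seconds).
- kin.ik(position, orientation): joint angles nearest the present ones, or None.
- robot.observe(): the state.
- viewer.read_camera(name): name is "scene" or "side" or "wrist"; returns the picture (400x640x3 uint8, red, green, blue); there is no depth.
- viewer.camera_info(name): a dict with "camera_matrix" (3x3 intrinsics, pixels), "R" (3x3) and "t" (3): a world point X has camera coordinates R X + t. Camera axes: x right, y down, z forward; pixel columns grow to the right and rows downward; lengths in mm; the calibration is good to about 2 mm. A picture is of the moment at which its call begins: read the wrist's pose just before it. camera_info takes no time and is no camera call; for the wrist camera it gives the pose at the moment of the call.
A pose or a line that the arm cannot do raises robot.IKError and nothing moves.
- robot.job_done(): hands the job in; it is judged then, once.
Trained networks look in the newest picture that a camera, given by its name, has taken for a name from the list of things; names that differ only in an ending like _2 or _b are one class to them, and where a whole thing is asked for, a point or a joint stands for the part that bears it (a point fixed in the world has none). Each returns a list of dicts, best first, with "confidence" (0 to 1); they miss things now and then, are a little off and sometimes report something else, mostly with a low value. They report only what shows in the picture. A call takes as long as a camera call.
- viewer.silhouettes(name, camera): "mask" (400x640 bool, what is visible of it).
- viewer.pinpoint(name, camera): "at" ([x, y, z] in mm, in the coordinates of the camera as it stood for that picture, good to about 4 mm: a listed point, or the origin of a listed thing).
The state is a dict: "t": time; "joints": joint angles; "joint_velocities": joint speeds; "joint_torque": joint torques, N m; "tcp_pos": TCP position; "tcp_rot": TCP orientation; "contact_force": force on the tool from outside, world axes, zero at the start; "wrist_torque": the same for the moment, N m; "grip_width": opening from 0.0 (shut) to 1.0 (fully open); "grip_force": force on a finger pad.
Only numpy, scipy, OpenCV 4.12 (cv2) and the standard library are available. Lean on these libraries where they do the work, as an engineer would, in place of code of your own. Each camera call takes 0.05 s, during which the arm holds its last target. There are 200 camera calls.

## Working session

There is one attempt and no reset: what is moved stays moved. The work goes in short steps, each a Python script; the robot and the scene stay as the last script left them, time stands still between calls to the robot, and variables do not carry over. Pictures are saved under pics/ and viewed, at most 10 in all, crops included, and the job is handed in when it is done.

```bash
mkdir -p pics
python3 - <<'E'
from cell import robot, grip, kin, viewer
import cv2, numpy as np
s=robot.observe(); print(s["t"],s["tcp_pos"],s["tcp_rot"],s["contact_force"])
ims=[]
for c in("scene","side"):
    im=viewer.read_camera(c); ims.append(im)
    I=viewer.camera_info(c); R=np.array(I["R"]);t=np.array(I["t"])
    for n in("mark_a","bin_a","axle_a","glue"):
        for d in viewer.pinpoint(n,c):
            p=np.array(d["at"]); w=R.T@(p-t); u=I["camera_matrix"]@p
            print(c,n,round(d["confidence"],2),w.round(),(u[:2]/u[2]).round())
    cv2.imwrite(f"pics/{c}.png",im[:,:,::-1])
print(robot.observe()["t"])
E
```

```text
0.0 [191.86315313 620.36548545 185.73579137] [-4.69223644e-01 -3.10623325e+00  2.81144293e-03] [-0.0461656   0.2269897   0.46575221]
scene mark_a 0.9 [572. 268. 114.] [451. 192.]
scene mark_a 0.85 [579. -96. 113.] [267. 183.]
scene mark_a 0.76 [573.  91. 109.] [360. 188.]
scene mark_a 0.69 [ 577. -252.  108.] [193. 179.]
scene bin_a 0.87 [ 614. -258.   -1.] [194. 229.]
scene bin_a 0.73 [605. 259.  -3.] [438. 245.]
scene bin_a 0.66 [614. -99.  -0.] [267. 234.]
scene bin_a 0.62 [605. 100.  -4.] [361. 239.]
scene axle_a 0.75 [621. 258. 107.] [448. 211.]
scene axle_a 0.61 [623. 105. 109.] [367. 206.]
scene axle_a 0.57 [ 628. -257.  107.] [182. 195.]
scene axle_a 0.55 [625. -97. 108.] [262. 199.]
scene glue 0.68 [571.  -1.  -1.] [315. 223.]
side mark_a 0.95 [571. -98. 111.] [309. 179.]
side mark_a 0.78 [ 572. -254.  106.] [313. 148.]
side mark_a 0.65 [573. 265. 110.] [297. 291.]
side mark_a 0.55 [571.  91. 110.] [304. 230.]
side mark_a 0.25 [ 628. -259.  108.] [294. 146.]
side mark_a 0.22 [614. -99.  -3.] [295. 211.]
side bin_a 0.91 [612. -97.  -5.] [295. 212.]
side bin_a 0.83 [606. 266.  -5.] [283. 323.]
side bin_a 0.69 [ 609. -256.   -3.] [301. 177.]
side bin_a 0.68 [608. 103.  -0.] [290. 265.]
side bin_a 0.66 [ 790. -217.   -2.] [240. 183.]
side bin_a 0.3 [572.  94. 108.] [304. 231.]
side axle_a 0.75 [627. -96. 107.] [288. 180.]
side axle_a 0.75 [ 624. -256.  109.] [295. 146.]
side axle_a 0.68 [626. 261. 108.] [271. 289.]
side axle_a 0.61 [620. 104. 108.] [283. 234.]
0.5
```

View pics/scene.png

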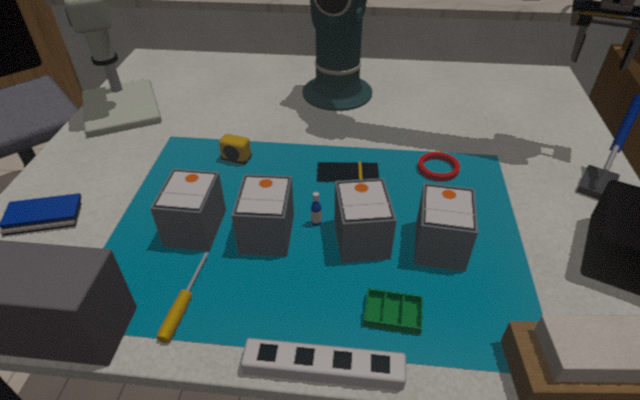

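View pics/side.png

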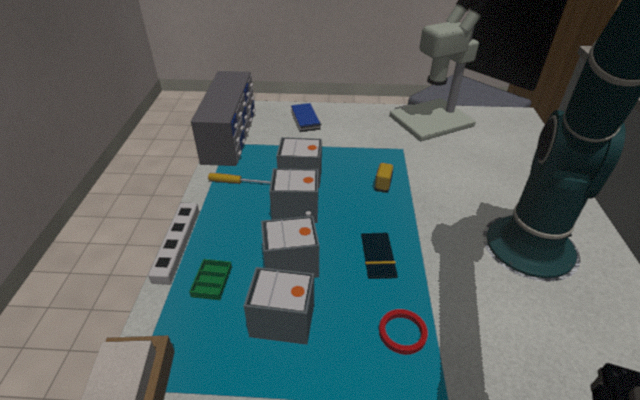

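The scene shows four bins in a row, with orange discs at about (451,192), (360,188), (267,183) and (193,179). The side view agrees: (297,291), (304,230), (309,179) and (313,148). Discs are at x≈573 and y≈266, 91, -97 and -253. I'll probe each one in small steps with a force stop.

```bash
cat > h.py <<'E'
from cell import robot, grip, kin, viewer
import numpy as np
DOWN=[0,np.pi,0]
M=[(572.5,266.5),(572,91),(575,-97),(574.5,-253)]
def fz(): return robot.observe()["contact_force"][2]
def probe(i, zmin=102, stop=7):
    x,y=M[i]
    robot.movep([x,y,150],DOWN)
    robot.servo_line([x,y,116],feed=80); robot.hold(.15)
    f0=fz(); z=116; log=[]
    while z>zmin:
        z-=1; robot.servo_line([x,y,z],feed=15)
        f=fz()-f0; log.append((z,round(float(robot.observe()["tcp_pos"][2]),1),round(float(f),1)))
        if f>stop: break
    print(i,robot.observe()["t"],log,flush=True)
    return f<=stop
E
python3 - <<'E'
from h import *
grip(0.0); print(robot.observe()["t"])
free=probe(0); print(free)
if not free: robot.servo_line([*M[0],150],feed=150)
print(robot.observe()["t"],robot.observe()["tcp_pos"])
E
```

```text
1.85
0 7.9667 [(115, 115.2, -0.2), (114, 114.0, 0.8), (113, 112.9, 0.9), (112, 111.9, 1.0), (111, 110.9, 1.1), (110, 109.9, 0.7), (109, 108.9, 0.8), (108, 107.9, 1.1), (107, 106.9, 0.6), (106, 105.9, 0.7), (105, 104.9, 0.8), (104, 103.9, 1.7), (103, 102.9, 0.0), (102, 101.9, 0.4)]
True
7.9667 [572.47549588 266.47312527 101.94027411]
```

Run:
```python
from h import *
import cv2
cv2.imwrite("pics/p1.png",np.vstack([cv2.resize(viewer.read_camera("scene")[150:290,370:530],(640,290)[:2]),cv2.resize(viewer.read_camera("side")[220:360,200:360],(640,290))])[:,:,::-1])
print(robot.observe()["contact_force"])
```

```text
[ 0.36298237  0.20318143 -0.11080541]
```

View pics/p1.png

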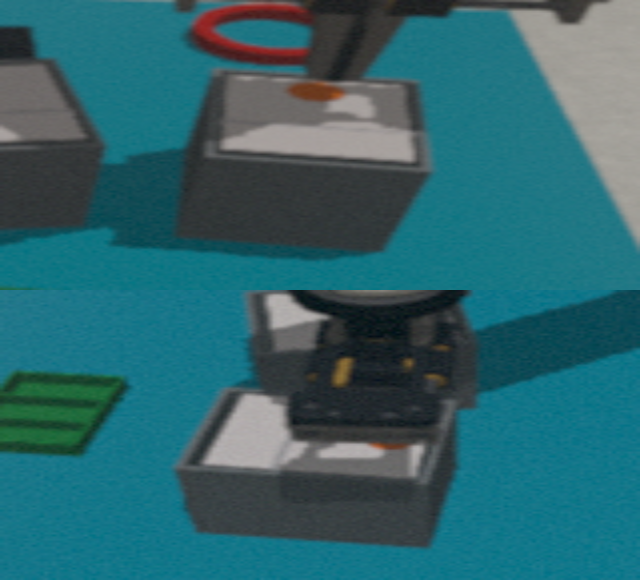

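Run:
```python
from h import *
import cv2
s=robot.observe();print(s["tcp_pos"],s["tcp_rot"],s["grip_width"],s["joints"])
out=[]
for c,(r,q) in(("scene",(120,390)),("side",(230,240))):
    im=viewer.read_camera(c)[:,:,::-1].copy();I=viewer.camera_info(c)
    k=4; cr=cv2.resize(im[r:r+140,q:q+100],None,fx=k,fy=k,interpolation=cv2.INTER_CUBIC)
    for P,col in((s["tcp_pos"],(255,0,255)),([572.5,266.5,110],(0,255,0)),(np.array(s["tcp_pos"])+[0,0,60],(255,255,0))):
        u=I["camera_matrix"]@(I["R"]@np.array(P)+I["t"]);u=u[:2]/u[2];print(c,u)
        cv2.circle(cr,(int((u[0]-q)*k),int((u[1]-r)*k)),4,col,1)
    out.append(cr)
    for n in ("mark_a","axle_a"):
        for d in viewer.pinpoint(n,c):
            w=I["R"].T@(np.array(d["at"])-I["t"])
            if w[1]>200: print(c,n,w.round(),d["confidence"])
cv2.imwrite("pics/p2.png",np.hstack(out))
```

```text
[572.49782189 266.49481751 101.99063906] [-3.82808681e-05 -3.14157301e+00  1.27459082e-05] 0.005826412774679467 [-0.57147538  0.52715775  0.11180147  1.72575956 -0.07213813  0.8926879
  1.14132436]
scene [449.55645063 196.80924193]
scene [450.30101635 193.75208739]
scene [455.33234653 172.99685   ]
scene mark_a [577. 267. 112.] 0.56
scene axle_a [622. 260. 107.] 0.73
side [297.0330254  293.94178769]
side [296.92449836 291.45915065]
side [296.19646536 274.55405214]
side mark_a [572. 265. 108.] 0.65
side axle_a [623. 261. 111.] 0.88
```

View pics/p2.png

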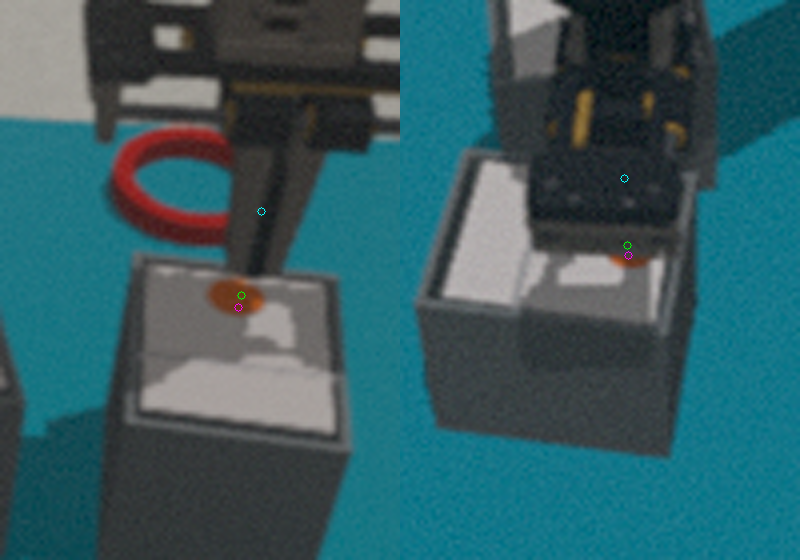

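The scene crop shows the fingertip ending at about (455,189). The TCP projects to (450,197), so the real tip looks higher than reported and isn't touching yet. I'll check with the wrist camera.

Run:
```python
from h import *
import cv2
s=robot.observe()
im=viewer.read_camera("wrist")[:,:,::-1].copy();I=viewer.camera_info("wrist")
print(I["R"].round(3),I["t"].round(1),(-I["R"].T@I["t"]).round(1))
for P,col in((s["tcp_pos"],(255,0,255)),([572.5,266.5,110],(0,255,0)),(np.array(s["tcp_pos"])+[0,0,20],(255,255,0))):
    u=I["camera_matrix"]@(I["R"]@np.array(P)+I["t"]);u=u[:2]/u[2];print(u)
    cv2.circle(im,tuple(int(v) for v in u),4,col,1)
cv2.imwrite("pics/w.png",im)
for n in ("mark_a","axle_a"):
    for d in viewer.pinpoint(n,"wrist"): print(n,(I["R"].T@(np.array(d["at"])-I["t"])).round(),d["confidence"])
```

```text
[[-0.     1.     0.   ]
 [ 0.969  0.     0.246]
 [ 0.246  0.    -0.969]] [-265.7 -561.3  167.3] [502.6 265.9 300.5]
[319.17128348 225.28489428]
[319.21357038 229.34753595]
[319.26314078 236.14816357]
mark_a [574. 261. 109.] 0.9
mark_a [568.  91. 108.] 0.62
axle_a [620. 103. 112.] 0.56
```

View pics/w.png

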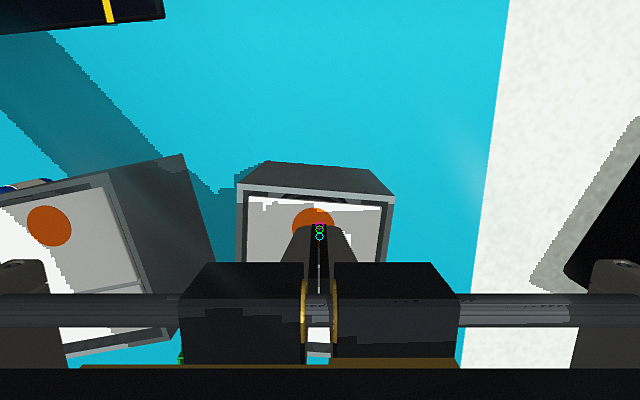

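The wrist view shows the finger over the disc at (312,220), but the measured force stays near zero. I'll keep stepping down gently with the same force stop.

Run:
```python
from h import *
f0=0; z=102;x,y=M[0]
while z>82:
    z-=1; robot.servo_line([x,y,z],feed=15); o=robot.observe()
    print(z,o["tcp_pos"][2].round(1),o["contact_force"].round(1),round(o["t"],2))
    if o["contact_force"][2]>7: break
```

```text
101 100.9 [ 0.4 -0.6  0.2] 8.77
100 99.9 [ 0.2 -0.2  0. ] 9.02
99 98.9 [ 0.5 -0.2  1.2] 9.27
98 97.9 [-0.9  0.3 -0.6] 9.52
97 96.9 [-0.5  0.2  0.4] 9.77
96 95.9 [0.  0.5 0.1] 10.02
95 94.9 [ 0.3  0.1 -0.5] 10.27
94 93.9 [0.4 0.2 0.4] 10.52
93 92.9 [ 0.7  0.5 -0. ] 10.77
92 91.9 [-0.3  0.7  0.2] 11.02
91 90.9 [-1.2  0.9 -0.4] 11.27
90 89.9 [-0.5 -0.  -0.8] 11.52
89 88.9 [-0.2 -0.2  0.6] 11.77
88 87.9 [-0.2 -0.4  0.8] 12.02
87 86.9 [-0.3 -0.8 -0.5] 12.27
86 85.9 [1.2 0.5 0.4] 12.52
85 84.9 [-1.   0.6  0.3] 12.77
84 83.9 [-0.5 -0.2  0.8] 13.02
83 82.9 [-0.2 -0.7 -0.1] 13.27
82 82.0 [ 0.1 -0.3 -0.3] 13.52
```

Run:
```python
from h import *
import cv2
a=viewer.read_camera("scene")[130:280,390:510]; b=viewer.read_camera("wrist")[140:300,200:440]
cv2.imwrite("pics/p3.png",np.hstack([cv2.resize(a,(384,480)),cv2.resize(b,(416,277)).repeat(1,0) if 0 else cv2.copyMakeBorder(cv2.resize(b,(416,277)),0,203,0,0,0)])[:,:,::-1])
```

```text
(no output)
```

View pics/p3.png

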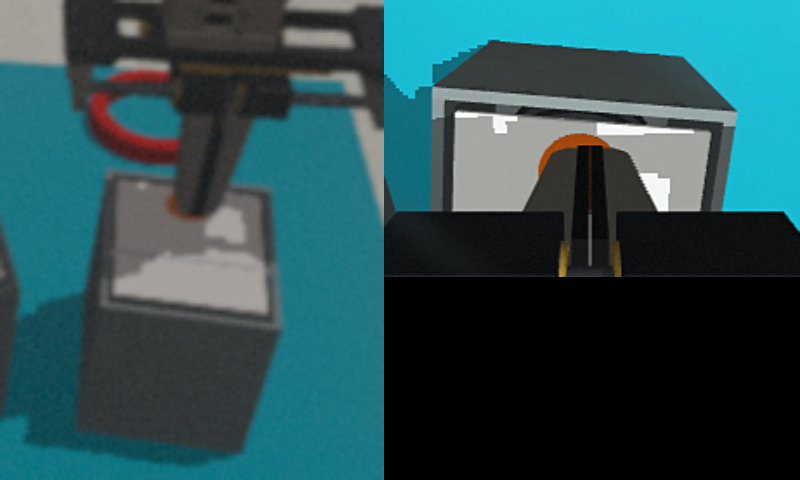

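The scene crop shows the tip only now reaching the disc, and the cover is still shut. So the real tip sits about 25–30 mm above the reported TCP. I'll move to y=263 and step down until I feel contact.

Run:
```python
from h import *
z=82;x,y=572.5,263
robot.servo_line([x,y,z],feed=30)
while z>62:
    z-=1; robot.servo_line([x,y,z],feed=20); o=robot.observe()
    print(z,o["tcp_pos"][2].round(1),o["contact_force"].round(1),round(o["t"],2))
    if o["contact_force"][2]>7: break
```

```text
81 81.0 [-0.4 -2.1  2.1] 14.13
80 80.0 [-1.  -1.7  1.9] 14.38
79 79.0 [ 0.3 -1.   1.9] 14.63
78 78.0 [ 1.1 -0.7  2.3] 14.88
77 77.0 [0.1 0.1 2.2] 15.13
76 76.0 [ 0.6 -0.4  1.3] 15.38
75 75.0 [ 1.  -0.6  1.8] 15.63
74 73.9 [ 1.7 -0.5  1.4] 15.88
73 72.9 [0.1 0.7 1.9] 16.13
72 71.9 [1.1 0.9 2.4] 16.38
71 70.9 [ 1.2 -0.8  1.7] 16.63
70 69.9 [1.1 0.3 2.6] 16.88
69 68.9 [0.1 0.3 2.3] 17.13
68 67.9 [0.9 0.3 1.8] 17.38
67 66.9 [1.1 1.2 1.5] 17.63
66 65.9 [ 1.8 -0.3  2.9] 17.88
65 64.9 [1.2 0.4 2.9] 18.13
64 63.9 [ 1.1 -0.2  1.8] 18.38
63 62.9 [ 0.7 -0.3  2.3] 18.63
62 61.9 [ 0.1 -1.1  2.2] 18.88
```

Contact came at a reported z of about 82, and the cover has given 20 mm at a steady 2 N, so this is the free one. I'll push it down until it lands.

Run:
```python
from h import *
z=62;x,y=572.5,263
while z>36:
    z-=1; robot.servo_line([x,y,z],feed=20); o=robot.observe()
    print(z,o["contact_force"].round(1),round(o["t"],2))
    if o["contact_force"][2]>10: break
```

```text
61 [0.1 0.6 2.2] 19.13
60 [0.7 0.2 1.6] 19.38
59 [-0.4  0.2  1.5] 19.63
58 [-0.7  0.1  1.9] 19.88
57 [-0.2 -0.4  2.3] 20.13
56 [ 0.3 -0.1  1.8] 20.38
55 [0.5 0.3 2.2] 20.63
54 [-0.1  0.2  2.6] 20.88
53 [ 0.4 -0.8  1.9] 21.13
52 [-0.9  0.6  2.2] 21.38
51 [-0.6 -0.   2.8] 21.63
50 [-0.7  0.5  2.1] 21.88
49 [-0.4  0.6  1.8] 22.13
48 [ 0.2 -0.1  1.3] 22.38
47 [-0.6 -0.   1.8] 22.63
46 [-0.2  1.   2.1] 22.88
45 [-0.4 -0.1  1.7] 23.13
44 [-1.5  0.4  2.5] 23.38
43 [-1.2 -0.1  2.2] 23.63
42 [ 0.1 -1.   2.4] 23.88
41 [-0.5  0.4  2. ] 24.13
40 [-0.1  1.   2.6] 24.38
39 [-1.  -0.3  2.7] 24.63
38 [-0.9  0.7  4. ] 24.88
37 [-0.7  0.8  3.5] 25.13
36 [-0.9  0.4  5.1] 25.38
```

Run:
```python
from h import *
import cv2
robot.servo_line([572.5,263,140],feed=80)
robot.servo_line([480,263,230],feed=150)
robot.hold(.3)
a=viewer.read_camera("scene")[150:280,150:510]; b=viewer.read_camera("wrist")
cv2.imwrite("pics/p4.png",np.vstack([cv2.resize(a,(640,231)),cv2.resize(b,(576,360))[:, :] if 0 else cv2.resize(b,(640,369))])[:,:,::-1])
o=robot.observe();print(o["contact_force"].round(1),o["t"])
```

```text
[-0.6  0.3  0.2] 28.2417
```

View pics/p4.png

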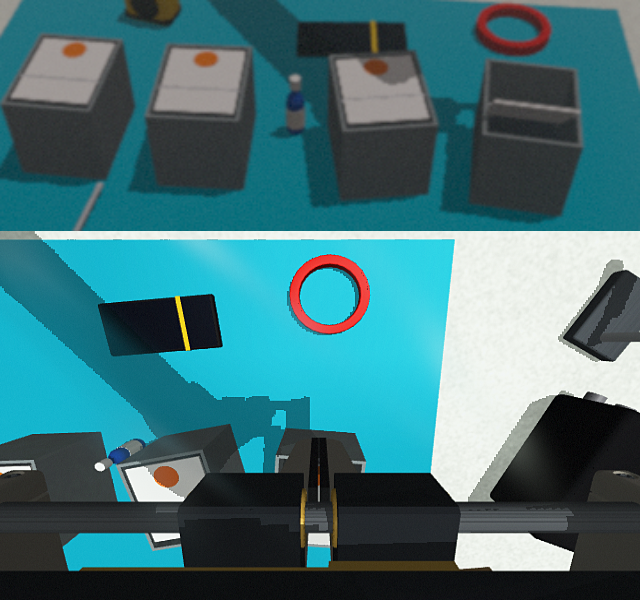

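The right-hand cover, at about (530,100) in the scene crop, stands wide open. The other three covers are shut, the bins haven't moved, and the arm is clear, so I'm handing in.

```bash
python3 -c "
from h import *
print(robot.job_done())"
```

```text
the job is handed in; nothing more can be done
None
```

The job is handed in: the first bin I pressed (leftmost from the robot, y≈265 mm) had the cover that gives, and it now stands wide open after at most about 5 N; the other three were never pressed and nothing else was moved.

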